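# Open the terminal bay of the axis controller

### The arm

A 6-joint arm with a two-finger parallel gripper is mounted at the origin on the work surface. World frame = base frame: x ahead of the robot, y to its left, z up, the work surface at z = 0. Lengths are in m, angles in rad, forces in N, time in s.
With the tool pointing down it reaches from about 0.275 to 0.825 m from the base axis. Payload 4.9 kg.
Tool frame: the origin (TCP) lies midway between the tips of the shut fingers; the grasp point (between the pads) lies 19 mm behind it (bot.grip_depth is the distance from the TCP to the grasp point, in m); y points along the fingers, x is the direction in which the jaws open and shut, and the axes are right-handed (so a half turn about y gives the same grasp; the last joint's range is limited). The gripper opens to 85 mm and grips with 20 to 120 N. Pads are 22 mm wide; open, the fingers measure 114 mm over their backs; the gripper's body (76 mm by 85 mm) begins 54 mm behind the grasp point. The pads swing forward as they close: fully open they stand 13 mm farther back than shut.
Start: joints at [-1.242, 0.326, -0.193, 1.052, 0, 1.437], TCP at [0.246, -0.492, 0.231] pointing down, gripper open.
Joint ranges: [-2.65, 2.65], [-0.97, 1.79], [-1.3, 1.35], [-1.93, 2.1], [-1.47, 1.37], [-3.14, 3.14]. Speed limits (rad/s): [2.57, 2.57, 3.14, 3.14, 3.14, 3.14].

### API

Orientations are given as a unit quaternion [w, x, y, z].
In Python, from cell import bot gives the robot as it stands. Calls block until the motion is done:
- bot.move_pose(position, orientation): joint-space move of the TCP to a pose.
- bot.move_linear(position, speed=0.15, rotation=None, until_force=None): straight line of the TCP; rotation=None keeps the orientation; speed is the mean speed in m/s. With until_force (N) it stops when the force on the tool has changed by that much, and returns True; else False.
- bot.goto_joints(angles): joint-space move.
- bot.set_gripper(opening, grasp_force=None): opening from 0.0 (shut) to 1.0 (fully open); grasp_force is the grip in N (None keeps the last); returns when the fingers have stopped.
- bot.wait(seconds).
- bot.solve_ik(position, orientation): joint angles nearest the present ones, or None.
- bot.camera(name): name is "scene" or "top" or "wrist"; returns the picture (420x560x3 uint8, red, green, blue); there is no depth.
- bot.calibration(name): a dict with "mtx" (3x3 intrinsics, pixels), "extrinsics" (4x4, takes a point from world to camera coordinates); the wrist camera has in their place "hand_eye" (4x4, takes a point from camera to tool coordinates, whose origin is the TCP and whose axes are the tool frame's). Camera axes: x right, y down, z forward; pixel columns grow to the right and rows downward; lengths in m; the calibration is good to about 2 mm. A picture is of the moment at which its call begins: read the wrist's pose just before it. calibration takes no time and is no camera call.
A pose or a line that the arm cannot do raises bot.PlanningError and nothing moves.
- bot.close_job(): hands the job in, once; it reports no verdict.
Trained networks look in the newest picture that a camera, given by its name, has taken for a name from the list of things; names that differ only in an ending like _2 or _b are one class to them, and where a whole thing is asked for, a point or a joint stands for the part that bears it (a point fixed in the world has none). Each returns a list of dicts, best first, with "confidence" (0 to 1); they miss things now and then, are a little off and sometimes report something else, mostly with a low value. They report only what shows in the picture. A call takes as long as a camera call. They do not tell look-alikes from the thing itself.
- bot.search_frame(camera, thing): "bbox" ([left, top, width, height] in pixels, round what is visible of it).
Readings, each from a call of its own:
- bot.read_clock(): time.
- bot.read_joint_positions(): joint angles.
- bot.read_joint_vel(): joint speeds.
- bot.read_joint_efforts(): joint torques, N m.
- bot.read_position(): TCP position.
- bot.read_tool_rot(): TCP orientation.
- bot.read_ft_force(): force on the tool from outside, world axes, zero at the start.
- bot.read_moment(): the same for the moment, N m.
- bot.read_gripper_width(): opening from 0.0 (shut) to 1.0 (fully open).
Only numpy, scipy, OpenCV 4.12 (cv2) and the standard library are available. Lean on these libraries where they do the work, as an engineer would, in place of code of your own. Each camera call takes 0.05 s, during which the arm holds its last target.

### The job

Open the terminal bay of the grey axis controller with your fingertips only: press its yellow snap tab all the way in, then push the released blue cover along its rails off the terminals until it stops against the aluminium end stop. Only press and push: do not lift, tip or carry the cover, and leave the emergency stop and the other things on the bench alone.

Things in the scene. Friction and masses are not known exactly. Their poses are not given: they have to be found in the camera images.
- drive: Grey axis controller, fixed to the bench, 210 x 96 mm, 60 mm high to its flat top deck. Origin: centre of its underside. Its +x is the way the cover slides off, +z up. Rails 8 mm high run along both long edges of the deck, inner faces at y = -37.5 and +37.5 mm. The deck ends at x = -105 mm with no lip, so there is free room behind the cover.
- end_stop (a point): Middle of the end stop's inner face at deck level (x = +100 mm of the controller): an aluminium lip across the deck, 14 mm high.
- terminals (a point): Centre of the pit with the green terminals, at deck level (x = -48 mm of the controller); the pit spans x = -80 to -16 mm, and all in it lies below the deck. Under the cover at the start.
- cover: Blue plastic cover, loose, 80 long (its x) x 70 x 24 mm high, about 0.12 kg; origin: centre of its underside, axes as the controller's. It starts between the rails, origin at x = -48 mm of the controller (rear face -88, front -8), resting on the deck; its rear wall spans 2 to 24 mm above the deck. The tab, when out, blocks its front. Against the end stop its origin is at x = +60 mm.
- tab (a joint): Yellow snap tab, sliding straight down into the deck: 0 = out (top 12 mm above the deck), 0.010 m = fully in (top 2 mm above the deck, a hard stop). Pressing it takes about 5 N, and it stays where it is left. The cover is free to pass only when it is in by more than 5 mm; count as in from 8 mm.
- tab_pad (a point): Middle of the ribbed thumb area on the tab's top face, 28 mm ahead of the cover's front face, on the centre line; moves down with the tab. The tab is 40 mm long along the controller's x (x = -6 to +34 mm) and 24 mm wide.
- estop (a joint): Red mushroom button of the emergency stop, 0 = out, 0.006 m = fully pressed. It must not be pressed.
- estop_box: Yellow emergency stop box, fixed, 70 x 70 x 45 mm, with the red button on top (36 mm across, button top 67 mm above the bench); origin: centre of its underside. It stands beside the controller, on its -y side.
- plug: Small green terminal plug, loose, 30 x 14 x 16 mm, lying on the bench on the controller's +y side; origin: centre of its underside. Leave alone.
- screwdriver: Screwdriver, loose, 160 mm long, lying on the bench on the controller's +y side. Leave alone.
- thermometer: White digital thermometer, loose, 75 x 55 x 22 mm; origin: centre of its underside. Leave alone.
- bottle: White plastic bottle, loose, 60 mm across, 140 mm high; origin: centre of its underside. Leave alone.
- screw_tray: Grey two-part tray, loose, 100 x 80 x 30 mm; origin: centre of its underside. Leave alone.
Not all that is in view belongs to the job. Leave any brown, green or orange look-alike of the cover alone.

How it is judged:
By the outcome, as a careful person would: the job done as asked, in the order asked, and still so for the second after the job is handed in, with the robot touching nothing.
It also fails if it takes over 40 s, if anything falls off the work surface, if the arm or the gripper's body presses on something with over 40 N, if the wrist force passes 120 N, or if a joint passes its speed limit or range.

## Working session

There is one attempt and no reset: what is moved stays moved. The work goes in short steps, each a Python script; the robot and the scene stay as the last script left them, time stands still between calls to the robot, and variables do not carry over. Pictures are saved under pics/ and viewed, and the job is handed in when it is done.

```bash
ls; mkdir -p pics
python3 - <<'E'
from cell import bot
import cv2, numpy as np
for n in ["scene","top"]:
    im=bot.camera(n); cv2.imwrite(f"pics/{n}0.png",im[:,:,::-1])
    c=bot.calibration(n); print(n,np.round(c["mtx"],1).tolist(),np.round(c["extrinsics"],3).tolist())
    for t in ["drive","cover","tab","estop_box","estop","plug"]:
        print(t,[(d["bbox"],round(d["confidence"],2)) for d in bot.search_frame(n,t)[:3]])
print(bot.read_clock(),bot.read_tool_rot())
E
```

```text
pics
scene [[400.9, 0.0, 277.2], [0.0, 400.9, 209.8], [0.0, 0.0, 1.0]] [[-0.361, 0.933, -0.001, 0.198], [0.51, 0.196, -0.838, -0.22], [-0.781, -0.303, -0.546, 1.5], [0.0, 0.0, 0.0, 1.0]]
drive [([252.0, 202.8, 80.2, 57.0], 0.59)]
cover [([185.0, 232.0, 38.0, 29.8], 0.7), ([205.0, 192.0, 34.7, 24.5], 0.69), ([272.3, 178.1, 36.6, 22.6], 0.62)]
tab [([287.1, 205.1, 15.7, 19.2], 0.59)]
estop_box [([259.0, 244.6, 41.2, 38.0], 0.58), ([393.0, 220.2, 28.3, 24.4], 0.44)]
estop [([272.8, 242.6, 16.3, 13.4], 0.42)]
plug [([260.0, 186.8, 41.9, 29.1], 0.62)]
top [[524.2, 0.0, 282.4], [0.0, 524.2, 207.2], [0.0, 0.0, 1.0]] [[0.009, -1.0, -0.002, 0.003], [-0.997, -0.009, -0.081, 0.519], [0.081, 0.002, -0.997, 1.111], [0.0, 0.0, 0.0, 1.0]]
drive [([214.1, 154.8, 110.4, 83.6], 0.95)]
cover [([281.8, 271.4, 44.6, 43.0], 0.75), ([330.9, 111.1, 38.1, 44.1], 0.69), ([352.0, 200.0, 46.3, 49.1], 0.6)]
tab [([254.6, 186.2, 18.2, 15.5], 0.52)]
estop_box [([238.1, 115.1, 42.2, 38.2], 0.6)]
estop [([249.4, 121.0, 19.7, 16.3], 0.63)]
plug [([222.2, 210.3, 12.1, 17.3], 0.67)]
0.7 [-0.60131397  0.60135206 -0.37199005  0.37204921]
```

Run:
```python
import cv2
a=cv2.imread("pics/top0.png"); cv2.imwrite("pics/top0c.png",cv2.resize(a[95:325,190:410],None,fx=2.6,fy=2.6,interpolation=cv2.INTER_CUBIC))
a=cv2.imread("pics/scene0.png"); cv2.imwrite("pics/scene0c.png",cv2.resize(a[150:310,160:440],None,fx=2.8,fy=2.8,interpolation=cv2.INTER_CUBIC))
```

```text
(no output)
```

View pics/top0.png

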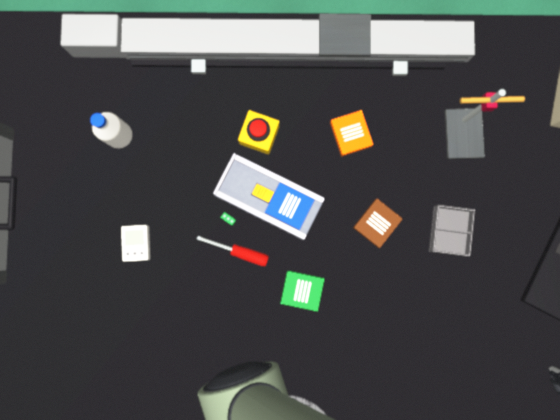

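View pics/top0c.png

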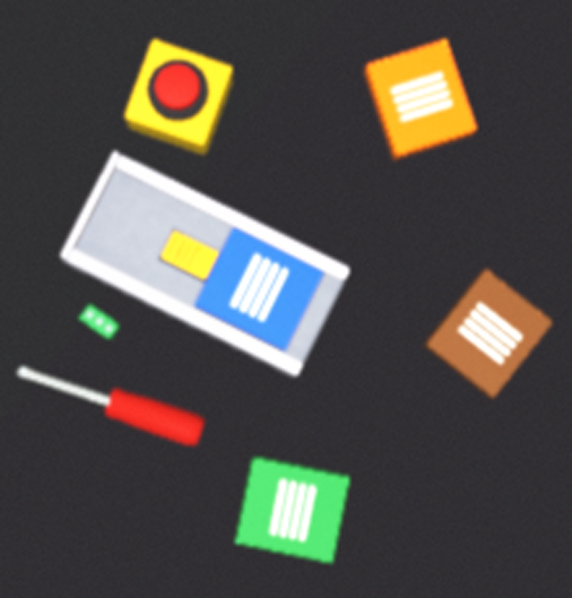

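View pics/scene0c.png

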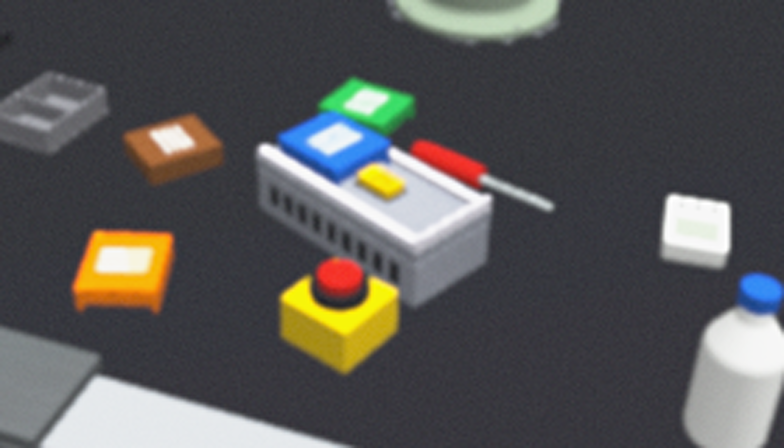

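```bash
cat > h.py <<'E'
from cell import bot
import numpy as np, cv2
from scipy.spatial.transform import Rotation as R
from scipy.optimize import least_squares
def proj(P,K,T):
    P=np.atleast_2d(P)@T[:3,:3].T+T[:3,3]; p=P@K.T; return p[:,:2]/p[:,2:]
def d2w(P,x,y,th):
    P=np.atleast_2d(P).astype(float); c,s=np.cos(th),np.sin(th)
    return np.c_[x+c*P[:,0]-s*P[:,1], y+s*P[:,0]+c*P[:,1], P[:,2]]
def unproj(px,z,K,T):
    C=-T[:3,:3].T@T[:3,3]; d=T[:3,:3].T@np.linalg.inv(K)@np.array([px[0],px[1],1.]); return C+d*(z-C[2])/d[2]
def toolR(): 
    q=bot.read_tool_rot(); return R.from_quat(q,scalar_first=True)
def orient(th,sgn=1):
    x=sgn*np.array([-np.sin(th),np.cos(th),0]); y=np.array([0,0,-1.]); z=np.cross(x,y)
    return R.from_matrix(np.c_[x,y,z]).as_quat(scalar_first=True)
def wristT(name="wrist"):
    H=np.array(bot.calibration("wrist")["hand_eye"]); W=np.eye(4); W[:3,:3]=toolR().as_matrix(); W[:3,3]=bot.read_position()
    return np.linalg.inv(W@H)
E
python3 - <<'E'
from h import *
print(toolR().as_matrix().round(2)); c=bot.calibration("top");K=np.array(c["mtx"]);T=np.array(c["extrinsics"])
f=lambda u,v:(u/2.6+190,v/2.6+95)
px=np.array([f(350,270),f(297,376),f(115,153),f(62,256)])
P=np.array([[-105,-48,68],[-105,48,68],[105,-48,74],[105,48,74]])/1e3
r=least_squares(lambda p:(proj(d2w(P,*p),K,T)-px).ravel(),[.5,0,1.])
print(r.x,r.fun.round(2))
for n,p,z in [("cover c",(290,205.3),.084),("estop",(258,129),.067)]: print(n,unproj(p,z,K,T))
print(d2w([[-48,0,0],[20,0,0],[-107,0,0],[9,0,0]]*np.array(1e-3),*r.x))
for s in (1,-1):
  for xx in (-.107,.02,.009):
    for z in (.2,.07): print(s,xx,z,bot.solve_ik(d2w([[xx,0,z]],*r.x)[0],orient(r.x[2],s)))
print(bot.calibration("wrist"))
E
```

```text
[[ 0.45  0.    0.89]
 [-0.89 -0.    0.45]
 [ 0.   -1.   -0.  ]]
[0.5371361  0.03536115 1.11378383] [ 0.29 -0.27 -0.01  0.39  0.28 -0.8  -0.56  0.66]
cover c [ 0.51785131 -0.00760494  0.084     ]
estop [0.67933283 0.06063987 0.067     ]
[[ 0.51595518 -0.00771284  0.        ]
 [ 0.54596148  0.05330864  0.        ]
 [ 0.4899203  -0.06065796  0.        ]
 [ 0.54110752  0.04343752  0.        ]]
1 -0.107 0.2 [-0.27283305  0.24763332 -0.38607058  0.93709242  0.         -1.38661687]
1 -0.107 0.07 [-0.27283305  0.40150435 -0.55219604  0.61709593  0.         -1.38661687]
1 0.02 0.2 [-0.0372426   0.34628742 -0.24685874  0.97765017  0.         -1.15102642]
1 0.02 0.07 [-0.0372426   0.48436335 -0.40765763  0.67877534  0.         -1.15102642]
1 0.009 0.2 [-0.0558966   0.33602756 -0.26190348  0.97286528  0.         -1.16968042]
1 0.009 0.07 [-0.0558966   0.47569806 -0.42310338  0.67199489  0.         -1.16968042]
-1 -0.107 0.2 [-0.27283305  0.24763332 -0.38607058  0.93709242  0.          1.75497578]
-1 -0.107 0.07 [-0.27283305  0.40150435 -0.55219604  0.61709593  0.          1.75497578]
-1 0.02 0.2
[... 153 characters left out ...]
9056623]
-1 0.009 0.2 [-0.0558966   0.33602756 -0.26190348  0.97286528  0.          1.97191223]
-1 0.009 0.07 [-0.0558966   0.47569806 -0.42310338  0.67199489  0.          1.97191223]
{'mtx': array([[376.99101331,   0.        , 282.23541948],
       [  0.        , 376.99101331, 209.20905986],
       [  0.        ,   0.        ,   1.        ]]), 'hand_eye': array([[ 9.99998944e-01,  9.81047730e-04, -1.07235650e-03,
         1.39086323e-04],
       [ 1.32871776e-03, -3.18085202e-01,  9.48061200e-01,
        -1.42471843e-01],
       [ 5.88992556e-04, -9.48061624e-01, -3.18086169e-01,
         8.25694779e-02],
       [ 0.00000000e+00,  0.00000000e+00,  0.00000000e+00,
         1.00000000e+00]])}
```

The blue piece at top px (290,206) is the only look-alike that sits between the controller's rails. The orange (351,132), brown (378,223) and green (303,291) ones lie on the bench. Next I'll take a close wrist view to confirm this and refine the pose.

Run:
```python
from h import *
p=[0.5371,0.03536,1.1138]
bot.set_gripper(0.0)
bot.move_pose(d2w([[.0,0,.25]],*p)[0],orient(p[2],-1))
T=wristT();im=bot.camera("wrist");cv2.imwrite("pics/w0.png",im[:,:,::-1])
K=np.array(bot.calibration("wrist")["mtx"]);np.save("T0.npy",T)
o=im[:,:,::-1].copy()
def seg(P,c):
    q=proj(d2w(np.array(P)/1e3,*p),K,T)
    cv2.polylines(o,[np.round(q).astype(int)],True,c,1)
seg([[-105,-48,68],[-105,48,68],[105,48,68],[105,-48,68]],(255,0,255))
seg([[-88,-35,84],[-88,35,84],[-8,35,84],[-8,-35,84]],(0,0,255))
seg([[-6,-12,72],[34,-12,72],[34,12,72],[-6,12,72]],(0,255,0))
cv2.imwrite("pics/w0o.png",np.hstack([o]));
for t in ["cover","tab","drive"]: print(t,[(d["bbox"],round(d["confidence"],2)) for d in bot.search_frame("wrist",t)[:3]])
print(bot.read_clock(),bot.read_ft_force(),bot.read_position())
```

```text
cover [([109.3, 256.6, 87.4, 79.2], 0.96), ([328.5, 321.6, 24.8, 12.3], 0.78), ([242.5, 183.5, 81.3, 90.9], 0.75)]
tab [([267.0, 133.8, 32.1, 52.6], 0.68), ([365.8, 27.7, 94.0, 90.9], 0.18)]
drive []
3.825 [-0.12839833 -0.84953358 -0.37989509] [0.53717184 0.03466713 0.24995269]
```

View pics/w0o.png

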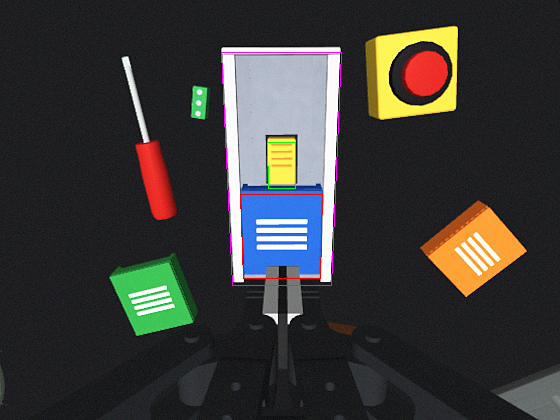

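The overlay matches to about 2–3 px. The blue cover spans px (242–322, 190–278), the yellow tab (267–297, 137–187), and both lie between the rails. The real parts sit about 2–3 mm further along +x than predicted, so I'll shift by 2 mm and press the tab.

```bash
cat >> h.py <<'E'
p=[0.5371+.002*np.cos(1.1138),0.03536+.002*np.sin(1.1138),1.1138]
Q=orient(p[2],-1)
def W(x,y,z): return d2w([[x,y,z]],*p)[0]
E
python3 - <<'E'
from h import *
bot.move_pose(W(.02,0,.105),Q)
print(bot.read_ft_force().round(2), bot.read_position())
print(bot.move_linear(W(.02,0,.056),speed=.03,until_force=18))
print(bot.read_ft_force().round(2), bot.read_position())
bot.move_linear(W(.02,0,.13),speed=.1)
T=wristT();im=bot.camera("wrist");cv2.imwrite("pics/w1.png",im[:,:,::-1])
im=bot.camera("scene");cv2.imwrite("pics/s1.png",cv2.resize(im[150:310,200:400,::-1],None,fx=4,fy=4)[:600])
print(bot.read_clock(),bot.read_ft_force())
E
```

```text
[0.74 0.01 0.33] [0.54743319 0.05486839 0.1056879 ]
True
[-1.43  0.41  6.15] [0.54678615 0.05518253 0.06197367]
6.7167 [-0.27545716  0.70071523  0.09196413]
```

View pics/w1.png

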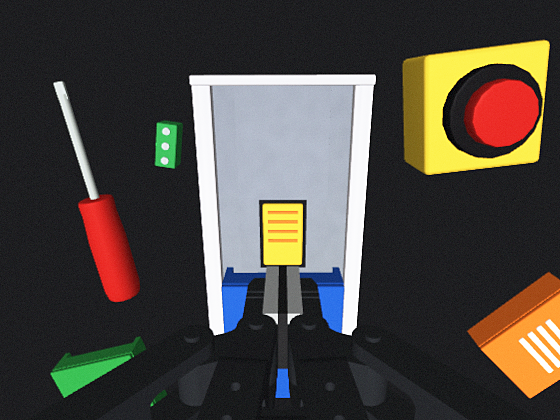

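View pics/s1.png

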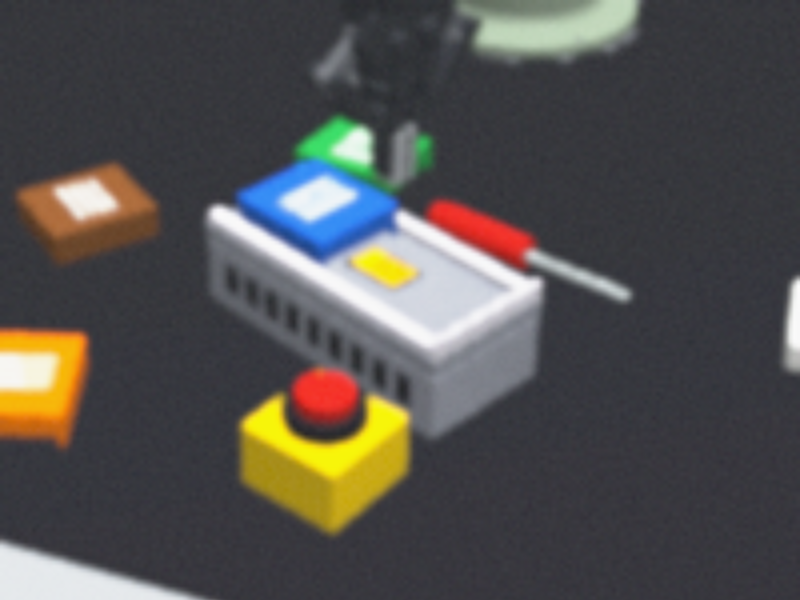

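The tab bottomed out: the tip stopped at z = 0.062, which is the fully-in height, and the tab now looks flush at wrist px (283,233). The cover hasn't moved. Next I'll go behind the cover and push.

Run:
```python
from h import *
bot.move_linear(W(-.118,0,.13),speed=.12)
bot.move_linear(W(-.118,0,.070),speed=.06)
print(bot.read_ft_force().round(2), bot.read_position())
print(bot.move_linear(W(-.085,0,.070),speed=.03,until_force=10), bot.read_position(),bot.read_ft_force().round(2))
im=bot.camera("top");cv2.imwrite("pics/t2.png",cv2.resize(im[100:300,180:380,::-1],None,fx=3,fy=3))
im=bot.camera("scene");cv2.imwrite("pics/s2.png",cv2.resize(im[150:300,200:400,::-1],None,fx=4,fy=4))
print(bot.read_clock())
```

```text
[ 0.03 -0.75  0.32] [ 0.48629567 -0.068862    0.07035689]
False [ 0.50041533 -0.03909855  0.06995095] [0.66 0.55 0.24]
10.5167
```

View pics/s2.png

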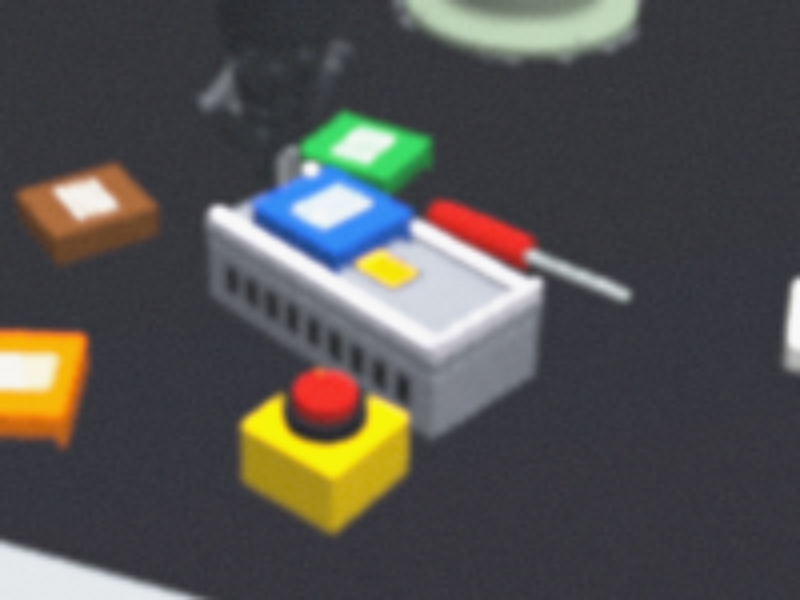

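View pics/t2.png

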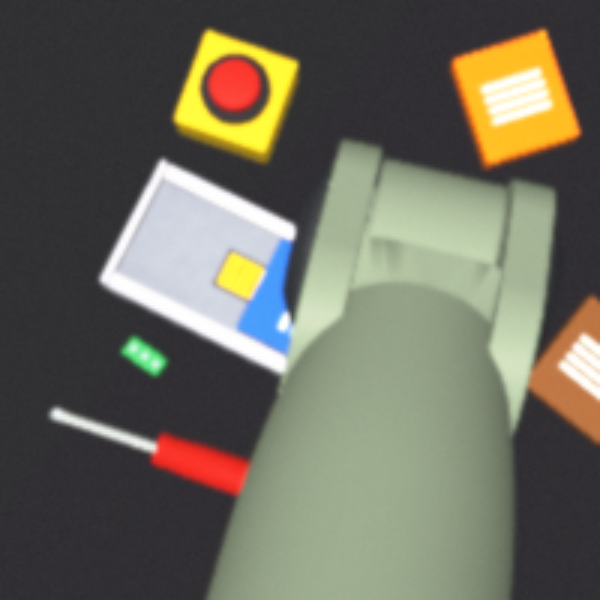

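The cover slides level between the rails: its front edge now overlaps the tab (top crop px 255,280) and nothing has tipped. I'll keep pushing until it reaches the stop.

Run:
```python
from h import *
print(bot.move_linear(W(-.012,0,.070),speed=.03,until_force=10), bot.read_position(),bot.read_ft_force().round(2))
print(bot.move_linear(W(.022,0,.070),speed=.012,until_force=6))
P=bot.read_position();print(P,bot.read_ft_force().round(2)); d=P-W(0,0,0);print("x drive",d[0]*np.cos(p[2])+d[1]*np.sin(p[2]))
im=bot.camera("top");cv2.imwrite("pics/t3.png",cv2.resize(im[100:300,180:380,::-1],None,fx=3,fy=3))
im=bot.camera("scene");cv2.imwrite("pics/s3.png",cv2.resize(im[150:300,200:400,::-1],None,fx=4,fy=4))
print(bot.read_clock())
```

```text
False [0.53268541 0.02636382 0.07001767] [ 0.   -1.65 -0.55]
True
[0.54190952 0.04577716 0.06961002] [ 0.47 -0.17  0.06]
x drive 0.009470389371874898
14.975
```

View pics/s3.png

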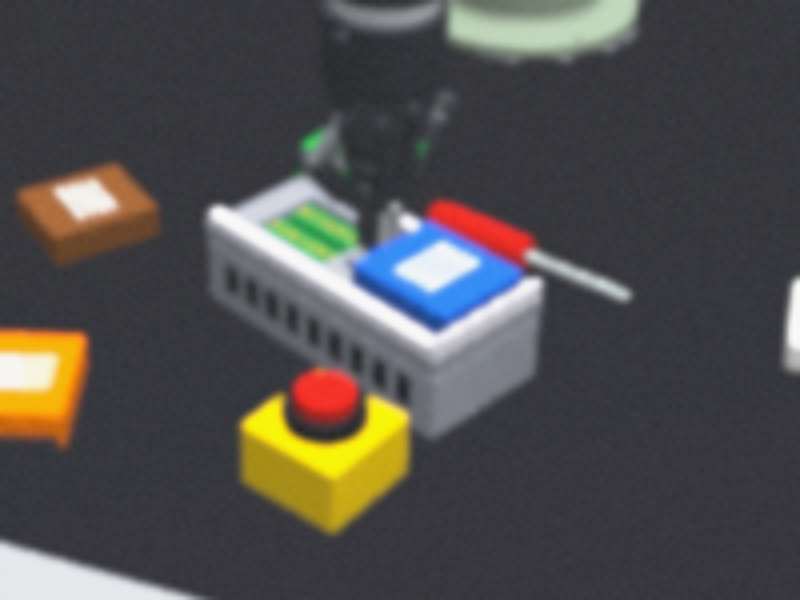

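View pics/t3.png

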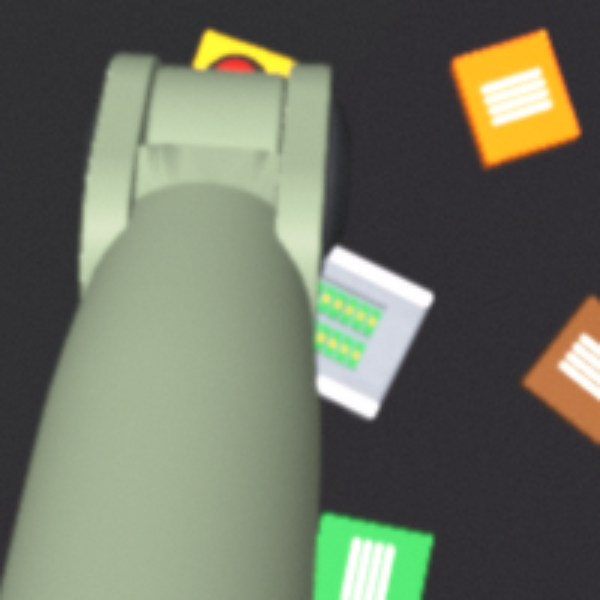

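The tip stopped at x = +9.5 mm, against +9 mm expected at the stop. I'll nudge once more to confirm contact, then back off, lift and check.

Run:
```python
from h import *
def X(): 
    d=bot.read_position()-W(0,0,0);return d[0]*np.cos(p[2])+d[1]*np.sin(p[2])
print(bot.move_linear(W(.022,0,.070),speed=.012,until_force=10),X(),bot.read_ft_force().round(2))
bot.move_linear(W(-.02,0,.070),speed=.05)
bot.move_linear(W(-.02,0,.25),speed=.12)
T=wristT();im=bot.camera("wrist");K=np.array(bot.calibration("wrist")["mtx"])
o=im[:,:,::-1].copy()
for P,c in [([[20,-35,84],[20,35,84],[100,35,84],[100,-35,84]],(0,0,255)),([[100,-37.5,74],[100,37.5,74]],(0,255,0))]:
    cv2.polylines(o,[np.round(proj(d2w(np.array(P)/1e3,*p),K,T)).astype(int)],True,c,1)
cv2.imwrite("pics/w4.png",im[:,:,::-1]);cv2.imwrite("pics/w4o.png",cv2.resize(o[:320,160:420],None,fx=1.85,fy=1.85))
bot.move_pose([0.35,-0.35,0.3],Q)
im=bot.camera("top");cv2.imwrite("pics/t4.png",cv2.resize(im[100:300,180:380,::-1],None,fx=3,fy=3))
im=bot.camera("scene");cv2.imwrite("pics/s4.png",cv2.resize(im[150:300,200:400,::-1],None,fx=4,fy=4))
print(bot.read_clock())
```

```text
True 0.009413463494882394 [-0.36 -0.09  0.81]
19.5167
```

View pics/w4o.png

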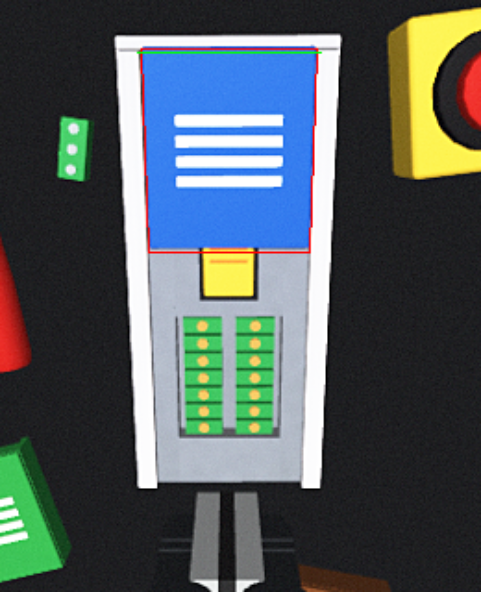

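View pics/t4.png

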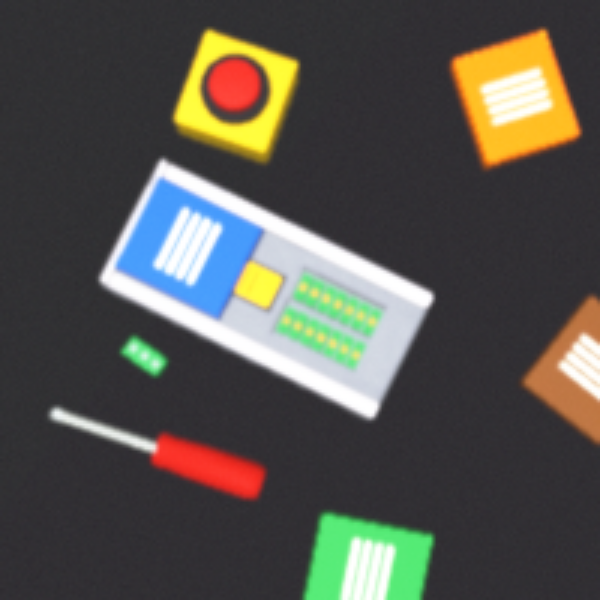

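View pics/s4.png

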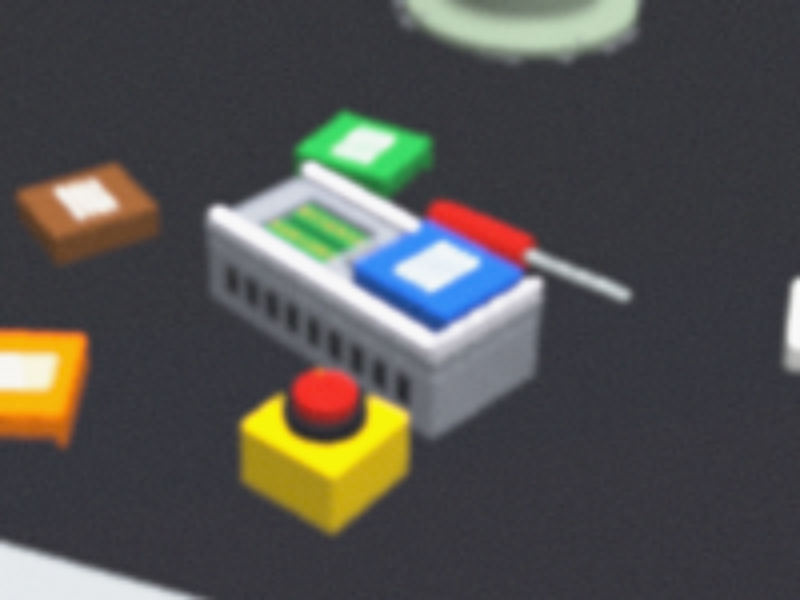

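The cover lies flat against the end stop and matches the predicted outline. The terminals are exposed, the tab is in, and the other things in view haven't moved.

Run:
```python
from h import *
bot.close_job()
```

```text
the job is handed in; nothing more can be done
```

The terminal bay is open: I pressed the yellow tab all the way in, pushed the blue cover along its rails to the end stop, and handed the job in at about 19.5 s.

- **Tab:** pressed with the shut fingertips, it stopped hard with the tip at z ≈ 62 mm, which is the fully-in height. It looked flush in the pictures.
- **Cover:** two separate pushes stopped at x ≈ +9.4 mm of the controller, against +9 mm expected. The last wrist picture shows the cover flat and square against the stop, within about 2 px of the predicted outline, with the terminals exposed.
- **Rest of the bench:** the emergency stop, plug, screwdriver and look-alikes appear unmoved in the last pictures, and the arm was well clear at hand-in. I did not check the thermometer, bottle and tray in those last crops; the arm never went near them.
- **Disagreement:** the first pose from the top camera was about 2–3 mm off along x compared with the wrist view. I corrected it by 2 mm before acting.

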